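# Set the bench needle valve half a turn off its seat

### The arm

A 7-joint arm with a two-finger parallel gripper is mounted at the origin on the work surface. World frame = base frame: x ahead of the robot, y to its left, z up, the work surface at z = 0. Lengths are in mm, angles in rad, forces in N, time in s.
With the tool pointing down it reaches from about 425 to 875 mm from the base axis. Payload 9.9 kg.
Tool frame: the origin (TCP) lies at the very end of the fingers, on their centre line; the grasp point (between the pads) lies 19 mm behind it (env.grip_point_offset is the distance from the TCP to the grasp point, in mm); z points along the fingers, y is the line along which they close (so a half turn about z gives the same grasp; the last joint's range is limited). The gripper opens to 85 mm and grips with 20 to 120 N. Pads are 22 mm wide; open, the fingers measure 114 mm over their backs; the gripper's body (76 mm by 85 mm) begins 54 mm behind the grasp point. The pads swing forward as they close: fully open they stand 13 mm farther back than shut.
Start: joints at [-0.084, 0.576, 0.025, 1.437, -0.015, 1.129, -0.057], TCP at [675.002, 0.006, 204.589] pointing down, gripper open.
Joint ranges: [-2.76, 2.76], [-0.34, 2.15], [-1.52, 1.57], [0.19, 2.46], [-1.09, 4.23], [0.17, 1.99], [-2.82, 2.82]. Speed limits (rad/s): [2.22, 2.22, 3.01, 3.01, 3.14, 3.14, 3.14].

### API

Orientations are given as a unit quaternion [x, y, z, w].
In Python, from station import env gives the robot as it stands.
- The arm moves only by the shell command python3 -m jog 'ROWS' [OPENING] [FORCE]. ROWS is JSON, a list of rows, each a list of 6 numbers: the shift along the tool's x, y, z in mm, then the turn, a rotation vector about the tool's x, y, z in rad. A call has exactly 8 rows; each row is the pose to reach, as a shift and turn from the pose commanded when the call began, along the tool's axes at that moment; what a row does not reach only later rows make up. A row lasts 1/12 s, in which the tool goes at most 41.7 mm and 7.16 degrees, less where a joint would pass 70% of its speed; a pose out of reach is approached as far as the arm can. A call with a gripper value outside its range is refused whole. OPENING is the finger opening in mm, from 0 to 85.4, set as the call begins (- or left out, the last holds). The fingers move at their own pace and stop on an object; FORCE is the grip in N (left out, the last holds). Time passes only in rows, so rows that repeat a pose let the fingers close, or fill a call up. It gives the time, the measured TCP pose, the force, the opening and the grip force at its end, in the units of the state.
- env.observe(): the state, without advancing time (a new reading comes with each control period).
- env.get_image(name): name is "scene" or "side" or "wrist"; returns a dict with "img" (480x640x3 uint8, red, green, blue), "fx", "fy", "cx", "cy" (pixels), "rvec" (rotation vector, rad) and "tvec" (3), from world to camera coordinates, as OpenCV has them. Camera axes: x right, y down, z forward; pixel columns grow to the right and rows downward; lengths in mm; the calibration is good to about 2 mm. The wrist camera is an equidistant fisheye: a pixel r from the principal point sees the ray r / f radians off the axis. A picture is of the moment at which its call begins. There is no depth.
- env.close_job(): hands the job in; it is judged then, once.
The state is a dict: "t": time; "joint_pos": joint angles; "qvel": joint speeds; "joint_efforts": joint torques, N m; "tool_pos": TCP position; "orientation": TCP orientation; "force": force on the tool from outside, world axes, zero at the start; "wrist_torque": the same for the moment, N m; "finger_gap": finger opening in mm; "finger_force": force on a finger pad.
Only numpy, scipy, OpenCV 4.12 (cv2) and the standard library are available. Lean on these libraries where they do the work, as an engineer would, in place of code of your own. Each camera call takes 0.05 s, during which the arm holds its last target. There are 200 camera calls.

### The job

Reset the air needle valve on the lab bench, the one with the straight bar handle: screw it down clockwise until you feel it come up snug on its seat, without forcing it, then back it off by half a turn and let go. Leave the round-knob valve as it is set, and do not shift or knock over the bottle, the stack of cups or the carton.

Things in the scene. Friction and masses are not known exactly. Their poses are not given: they have to be found in the camera images.
- stand: Needle valve stand, bolted to the bench: steel base plate 110 x 90 x 12 mm, grey block 56 x 46 mm up to z 54 mm, brass bonnet 30 mm across up to 70 mm, gland and collar 20 mm across up to 84 mm. A hose nozzle juts to -x (58 mm); a copper pipe bends down at +x (81 mm). Origin: centre of the plate's underside, z up. The screw turns about the stand's z axis.
- handle (a point): Middle of the valve screw's bar handle, on the screw's axis, 118 mm above the bench. The bar is plain steel, 46 mm long (this frame's x), 12 mm thick (y) and 20 mm tall (108 to 128 mm above the bench), on a 9 mm stem free for 24 mm below it. The frame turns with the handle. Clockwise from above closes. The handle stays at one height.
- screw: The valve screw with its handle; origin on its axis, 81 mm above the bench; x along the bar. Starts 1.2 to 2.6 rad open; no mark shows where it seats. Friction 0.04 N m. From first touch of the seat the torque adds 0.12 N m per 0.1 rad (springy; returns to first touch when let go): 0.1 N m more is snug, over 0.53 is forced. Stays where left when open.
- spindle (a joint): Lift (m) of the 6 mm spindle that stands out of the handle's top: it rises 0.75 mm per turn as the valve opens, 0 on the seat, 0.000375 when half a turn open. Too small a change to be read or seen well; go by feel and by how far the handle was turned.
- disc (a joint): Lift (m) of the thin spring disc (19 mm across) under the stem: 0 when free; on the seat it sinks 0.038 mm for each 0.1 rad the screw is turned on (-0.00003 is snug, -0.00017 forced). Too small to be read or seen: it is what one feels as torque.
- round_knob (a joint): The other valve, left alone: turn angle (rad) of its black round knob, 52 mm across, top 79 mm above the bench; 0 at the start.
- isolator: The round-knob valve, a brass body 34 mm across on a steel foot 68 mm across, bolted to the bench. Origin: centre of the underside.
- bottle: Brown glass reagent bottle, 68 mm across, 150 mm tall. Origin: centre of its underside.
- cups: Stack of white foam cups, 76 mm across, 106 mm tall. Origin: centre of its underside.
- carton: Cardboard carton 90 x 35 x 120 mm (x, y, z), standing. Origin: centre of its underside.
Not all that is in view belongs to the job. What is shaped like the isolator but green is not meant.

How it is judged:
By the outcome, as a careful person would: the job done as asked, in the order asked, and still so for the second after the job is handed in, with the robot touching nothing.
It also fails if it takes over 72 s, if anything falls off the work surface, if the arm or the gripper's body presses on something with over 40 N, if the wrist force passes 120 N, or if a joint passes its speed limit or range.

## Working session

There is one attempt and no reset: what is moved stays moved. The work goes in short steps, Python scripts to look and compute and a shell command to move; the robot and the scene stay as the last step left them, time stands still between calls to the robot, and variables do not carry over. Pictures are saved under pics/ and viewed, at most 10 in all, crops included, and the job is handed in when it is done.

```bash
ls; mkdir -p pics; python3 - <<'E'
from station import env
import cv2
for n in("scene","side"):
    d=env.get_image(n); cv2.imwrite(f"pics/{n}0.png",d["img"][:,:,::-1]); print(n,{k:v for k,v in d.items() if k!="img"})
print(env.observe())
E
```

```text
pics
scene {'fx': 561.6475541154307, 'fy': 561.6475541154307, 'cx': 316.14383643578697, 'cy': 243.0269082501053, 'rvec': array([ 2.45279787,  0.97110779, -0.28139857]), 'tvec': array([-444.81986367, -286.3950542 , 1166.94992839])}
side {'fx': 620.3227175606255, 'fy': 620.3227175606255, 'cx': 313.59476695200635, 'cy': 227.37976866419547, 'rvec': array([ 2.36909475, -0.53013955,  0.20845833]), 'tvec': array([-542.1050725 ,  290.83569295,  886.25791206])}
{'t': 0.1, 'joint_pos': array([-0.08376868,  0.5764465 ,  0.02486065,  1.43781069, -0.01499678,
        1.12902696, -0.05650817]), 'qvel': array([ 0.00118476, -0.00291871, -0.00143006, -0.00169882,  0.00119706,
        0.00068106,  0.00113683]), 'joint_efforts': array([ 7.07550455e-03, -7.67310762e+01,  2.25892425e+00, -2.86606407e+01,
        1.61178235e-02,  8.62831454e-03, -6.06417325e-05]), 'tool_pos': array([ 6.74551155e+02, -2.51424336e-02,  2.03834963e+02]), 'orientation': array([ 7.07112444e-01,  7.07100717e-01, -5.62593543e-04, -5.01019293e-04]), 'force': array([-0.99878985, -0.17863565,  0.3050534 ]), 'wrist_torque': array([-0.01127364, -0.01327723, -0.03486345]), 'finger_force': 0.0, 'finger_gap': 85.53307275952446}
```

View pics/scene0.png

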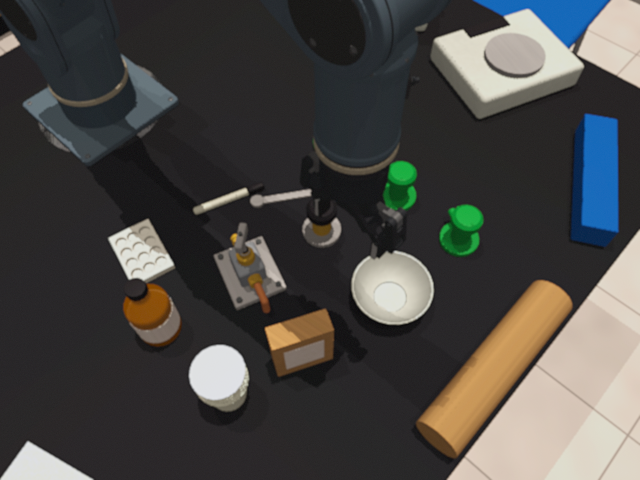

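View pics/side0.png

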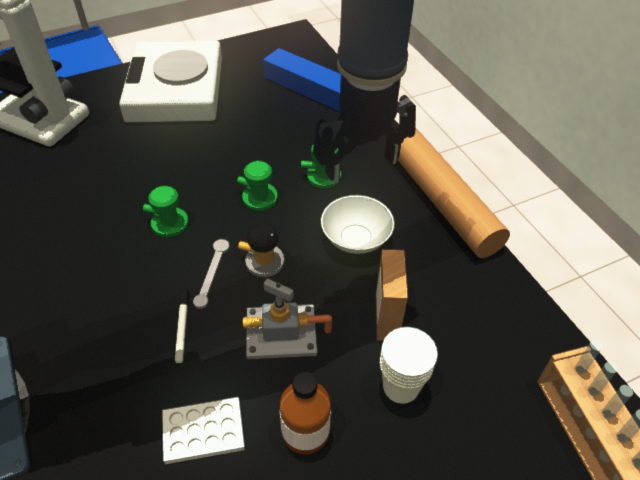

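The stand is at about (250,270) in scene and (281,325) in side. Its bar handle is at about (241,235) and (278,291). The bottle, cups, carton and round-knob valve stand around it. Next I'll enlarge the handle.

```bash
python3 - <<'E'
import cv2,numpy as np
a=cv2.imread("pics/scene0.png")[210:320,200:300];b=cv2.imread("pics/side0.png")[265:365,235:340]
f=lambda im:cv2.resize(im,(400,int(im.shape[0]*400/im.shape[1])),interpolation=cv2.INTER_CUBIC)
a,b=f(a),f(b);h=max(len(a),len(b));p=lambda im:np.vstack([im,np.zeros((h-len(im),400,3),np.uint8)])
cv2.imwrite("pics/crop0.png",np.hstack([p(a),p(b)]))
E
```

```text
(no output)
```

View pics/crop0.png

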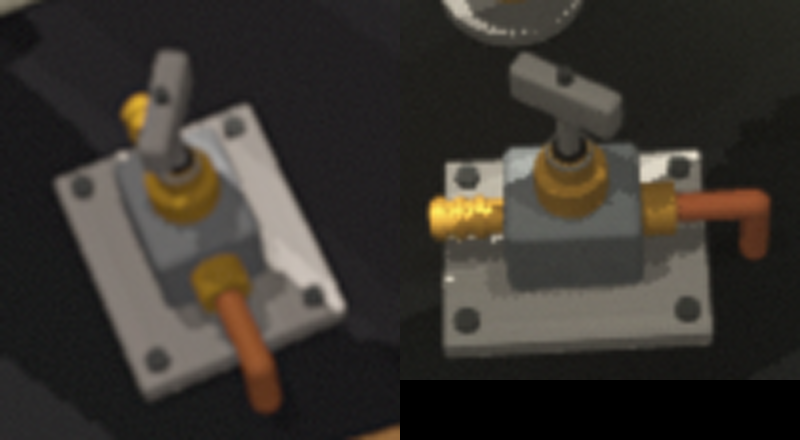

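```bash
cat > h.py <<'E'
import numpy as np,cv2
from station import env
def onplane(d,uv,z):
    R,_=cv2.Rodrigues(np.array(d["rvec"]));t=np.array(d["tvec"]);c=-R.T@t
    r=R.T@np.array([(uv[0]-d["cx"])/d["fx"],(uv[1]-d["cy"])/d["fy"],1]);return (c+r*(z-c[2])/r[2])[:2]
E
python3 - <<'E'
from h import *
np.set_printoptions(precision=1,suppress=True)
S=env.get_image("scene");D=env.get_image("side")
s=lambda u,v:(200+u/4,210+v/4); q=lambda u,v:(235+(u-400)/3.81,265+v/3.81)
for d,g,P in((S,s,[(55,182),(247,103),(345,305),(150,390)]),(D,q,[(445,152),(698,150),(711,338),(445,345)])):
    W=np.array([onplane(d,g(*p),12) for p in P]);print(W,W.mean(0))
    for i in range(4):
        e=W[(i+1)%4]-W[i];print(np.hypot(*e),np.arctan2(e[1],e[0]))
W=np.array([onplane(D,q(*p),128) for p in[(512,65),(525,52),(620,97),(608,110)]]);print("bar side",W,W.mean(0));e=W[2:].mean(0)-W[:2].mean(0);print(np.hypot(*e),np.arctan2(e[1],e[0]))
W=np.array([onplane(S,s(*p),128) for p in[(158,50),(188,55),(170,158),(143,150)]]);print("bar scene",W,W.mean(0));e=W[2:].mean(0)-W[:2].mean(0);print(np.hypot(*e),np.arctan2(e[1],e[0]))
for n,a,b in(("bottle",None,(305,388)),):pass
print("bottle cap",onplane(D,(305,383),150),onplane(S,(136,289),150))
print("cups top",onplane(D,(408,352),106),onplane(S,(218,370),106))
print("knob top",onplane(D,(263,236),79),onplane(S,(322,207),79))
print("carton top", *[onplane(S,p,120) for p in((266,331),(325,313),(334,331),(274,350))])
E
```

```text
[[ 446.8  -81.6]
 [ 478.7    2.4]
 [ 579.8  -38. ]
 [ 548.7 -119.7]] [513.5 -59.2]
89.86923995560956 1.20836089535466
108.85554121014277 -0.37963412046756817
87.40762219110226 -1.9337298262588787
108.79750453402723 2.7845760154103476
[[ 480.7    4.7]
 [ 579.8  -40.7]
 [ 545.3 -125.9]
 [ 446.6  -83. ]] [513.1 -61.2]
109.01319745106058 -0.4290797044149771
91.91734224588959 -1.955372574466856
107.67826143945445 2.732162017044999
94.09964279942402 1.199613275033893
bar side [[497.5 -46.7]
 [504.4 -43. ]
 [528.8 -77.9]
 [522.3 -81.5]] [513.2 -62.3]
42.68544092966346 -0.9562260548785511
bar scene [[495.4 -45.5]
 [505.5 -39.2]
 [534.  -75. ]
 [524.  -79.5]] [514.7 -59.8]
45.06788269299329 -0.8848051593820923
bottle cap [ 478.8 -228.5] [ 483.1 -226.5]
cups top [ 636.3 -225.7] [ 637.9 -220.6]
knob top [542.8  76.6] [545.8  85.9]
carton top [ 650.  -139.2] [691.5 -63.3] [719.1 -74.6] [ 677.9 -150.9]
```

```bash
python3 -m jog '[[0,0,0,0,0,-0.1],[-12,-32,8,0,0,-0.2],[-24,-64,16,0,0,-0.3],[-36,-96,24,0,0,-0.4],[-48,-128,32,0,0,-0.5],[-60.5,-161.6,36,0,0,-0.6],[-60.5,-161.6,36,0,0,-0.65],[-60.5,-161.6,36,0,0,-0.65]]' 50 25; python3 - <<'E'
from h import *
d=env.get_image("wrist");cv2.imwrite("pics/w1.png",d["img"][:,:,::-1]);print({k:v for k,v in d.items() if k!="img"})
o=env.observe();print(o)
E
```

```text
t: 0.87
tool_pos: [511.5, -61.7, 168.6]
orientation: [0.444, 0.896, -0.0, -0.0]
force: [1.1, 0.1, 0.6]
finger_gap: 50.1
finger_force: 0.0
{'fx': 371.64829954431775, 'fy': 371.64829954431775, 'cx': 323.86168963071066, 'cy': 232.9062952353463, 'rvec': array([-2.67862736, -0.90364016, -0.14879497]), 'tvec': array([-370.04134882, -369.63660267,  229.98213995])}
{'t': 0.9167, 'joint_pos': array([ 0.13768297,  0.38211599, -0.15322293,  1.89739027,  0.0746287 ,
        0.86681453,  0.59517707]), 'qvel': array([-0.02506176,  0.01793239,  0.00200453, -0.041889  , -0.00743895,
        0.00104631, -0.03486581]), 'joint_efforts': array([  1.24373451, -57.84499168,  -0.13384493, -22.39623606,
         0.17465028,   0.21224082,   0.76867567]), 'tool_pos': array([513.31874076, -60.87498463, 168.94090562]), 'orientation': array([4.45139380e-01, 8.95461225e-01, 1.92982918e-04, 2.98273736e-04]), 'force': array([0.15878912, 0.59171126, 0.22171098]), 'wrist_torque': array([-0.01300739, -0.00848154, -0.02034591]), 'finger_force': 0.0, 'finger_gap': 49.92714514763491}
```

View pics/w1.png

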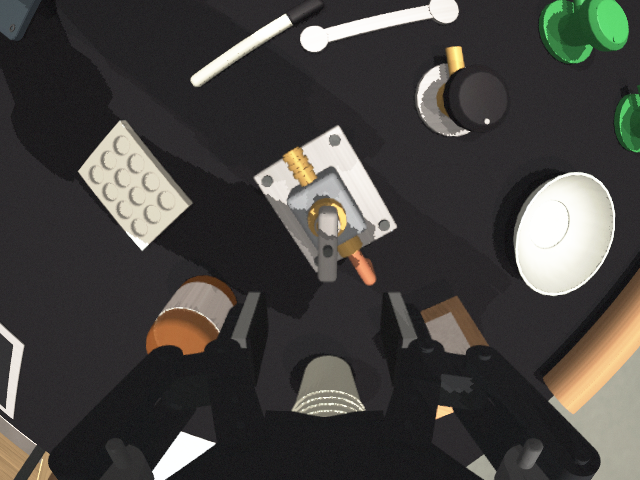

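The wrist view shows the bar running from (329,208) to (328,282), with the spindle at (327,251), between fingers at columns 250 and 400. I'll compute its offset.

```bash
python3 - <<'E'
from h import *
from scipy.spatial.transform import Rotation as Ro
d=env.get_image("wrist");g=d["img"][195:295,285:370]
cv2.imwrite("pics/w1c.png",cv2.resize(g[:,:,::-1],None,fx=6,fy=6,interpolation=cv2.INTER_CUBIC))
o=env.observe();print(o["tool_pos"],Ro.from_quat(o["orientation"]).as_matrix().round(3).tolist(),o["force"],o["wrist_torque"])
E
cat >> h.py <<'E'
def wplane(d,uv,z):
    R,_=cv2.Rodrigues(np.array(d["rvec"]));t=np.array(d["tvec"]);c=-R.T@t
    a=np.array([uv[0]-d["cx"],uv[1]-d["cy"]])/d["fx"];th=np.hypot(*a);k=np.sin(th)/th if th else 1
    r=R.T@np.array([a[0]*k,a[1]*k,np.cos(th)]);return (c+r*(z-c[2])/r[2])[:2]
E
```

```text
[514.27625832 -60.36268981 168.99926704] [[-0.604, 0.797, 0.001], [0.797, 0.604, 0.0], [-0.001, 0.001, -1.0]] [ 0.18437023  0.67095853 -0.25970221] [ 0.03920896 -0.07184105  0.06555559]
```

View pics/w1c.png

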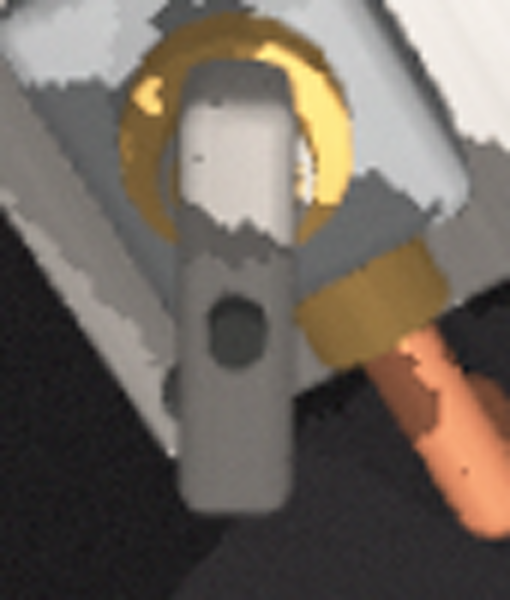

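The bar's top face spans about (238,105) to (236,512) in the crop, and the spindle is at (237,328).

```bash
python3 - <<'E'
from h import *
d=env.get_image("wrist");g=lambda u,v:(285+u/6,195+v/6)
a,b,s,bn=[wplane(d,g(*p),z) for p,z in(((238,105),128),((236,512),128),((237,328),131),((237,135),70))]
e=a-b;print("top",a,b,(a+b)/2,np.hypot(*e),np.arctan2(e[1],e[0]),"sp",s,"bonnet",bn)
o=env.observe();print(o["tool_pos"],o["orientation"])
tip=[]
E
```

```text
top [500.3642087  -40.21868884] [526.70285405 -75.29982948] [513.53353138 -57.75925916] 43.86810535563847 2.214804225105463 sp [513.62094908 -57.8884485 ] bonnet [512.64611808 -56.23987732]
[514.62580121 -60.13136778 168.90459477] [4.45037334e-01 8.95511711e-01 4.66935519e-04 5.74083975e-04]
```

```bash
python3 -m jog '[[1.2,0.3,10,0,0,0],[1.2,0.3,24,0,0,0],[1.2,0.3,38,0,0,0],[1.2,0.3,50,0,0,0],[1.2,0.3,60,0,0,0],[1.2,0.3,66,0,0,0],[1.2,0.3,69,0,0,0],[1.2,0.3,69,0,0,0]]' 40; python3 - <<'E'
from station import env
o=env.observe();print(o["tool_pos"],o["force"],o["wrist_torque"])
E
python3 -m jog '[[0,0,0,0,0,0],[0,0,0,0,0,0],[0,0,0,0,0,0],[0,0,0,0,0,0],[0,0,0,0,0,0],[0,0,0,0,0,0],[0,0,0,0,0,0],[0,0,0,0,0,0]]' 5 25; python3 - <<'E'
from station import env
o=env.observe();print(o["tool_pos"],o["force"],o["wrist_torque"],o["joint_pos"])
E
```

```text
t: 1.68
tool_pos: [513.1, -59.1, 99.1]
orientation: [0.444, 0.896, -0.0, -0.0]
force: [0.3, -0.1, -0.2]
finger_gap: 40.1
finger_force: 0.0
[513.05229125 -59.11010755  99.12132674] [ 0.28380481 -0.1304517  -0.20031456] [ 0.04254    -0.03767329  0.01121749]
t: 2.35
tool_pos: [513.1, -59.7, 100.1]
orientation: [0.444, 0.896, 0.0, 0.0]
force: [-2.4, -1.6, 6.7]
finger_gap: 10.5
finger_force: 24.9
[513.07732495 -59.66352899 100.13675488] [-2.44921212 -1.64563964  6.67128148] [-0.32537601  0.4491472  -0.01578883] [ 0.12413503  0.47067625 -0.14245932  1.98087045  0.10113702  0.6959608
  0.56894122]
```

```bash
cat > r.py <<'E'
from station import env
import numpy as np
M=[];J=[];F=[]
for i in range(4):
    o=env.observe();M.append(o["wrist_torque"]);J.append(o["joint_efforts"][6]);F.append(o["force"]);
    if i<3: env.get_image("wrist")
q=o["orientation"];print("yaw",round(-2*np.arctan2(q[1],q[0])+2*1.1093,4),"Mz",np.array(M)[:,2].round(3),"J7",np.array(J).round(3),"F",np.mean(F,0).round(1),"M",np.mean(M,0).round(3),"p",o["tool_pos"].round(1),"q7",o["joint_pos"][6].round(3),"gap",round(o["finger_gap"],2),"t",o["t"])
E
python3 r.py
python3 -m jog '[[0,0,0,0,0,0.08],[0,0,0,0,0,0.16],[0,0,0,0,0,0.24],[0,0,0,0,0,0.32],[0,0,0,0,0,0.4],[0,0,0,0,0,0.4],[0,0,0,0,0,0.4],[0,0,0,0,0,0.4]]' |tail -2; python3 r.py
```

```text
yaw -0.0018 Mz [-0.016 -0.01  -0.008 -0.008] J7 [0.005 0.005 0.005 0.005] F [-1.7 -1.5  6.3] M [-0.325  0.455 -0.01 ] p [513.1 -59.7 100.1] q7 0.569 gap 10.05 t 2.5
finger_gap: 10.4
finger_force: 25.0
yaw 0.3981 Mz [ 0.078 -0.035  0.051  0.024] J7 [-0.062 -0.039 -0.034 -0.033] F [-2.4 -1.8  6.4] M [-0.377  0.527  0.03 ] p [513.  -59.7 100.1] q7 0.255 gap 10.5 t 3.3167
```

```bash

python3 -m jog '[[0,0,0,0,0,0.09],[0,0,0,0,0,0.18],[0,0,0,0,0,0.27],[0,0,0,0,0,0.36],[0,0,0,0,0,0.45],[0,0,0,0,0,0.54],[0,0,0,0,0,0.6],[0,0,0,0,0,0.6]]' |tail -2; python3 r.py
python3 -m jog '[[0,0,0,0,0,0.02],[0,0,0,0,0,0.04],[0,0,0,0,0,0.06],[0,0,0,0,0,0.08],[0,0,0,0,0,0.1],[0,0,0,0,0,0.1],[0,0,0,0,0,0.1],[0,0,0,0,0,0.1]]' |tail -2; python3 r.py
```

```text
finger_gap: 10.2
finger_force: 25.1
yaw 0.9981 Mz [0.021 0.022 0.031 0.009] J7 [-1.187 -0.574 -0.188 -0.071] F [-2.7 -2.   7.2] M [-0.416  0.728  0.021] p [512.8 -59.7 100.1] q7 -0.212 gap 10.09 t 4.1333
finger_gap: 10.2
finger_force: 25.1
yaw 1.098 Mz [0.042 0.046 0.062 0.032] J7 [-0.046 -0.041 -0.039 -0.039] F [-3.4 -1.9  7.5] M [-0.367  0.704  0.045] p [512.8 -59.7 100.1] q7 -0.289 gap 9.91 t 4.95
```

```bash

python3 -m jog '[[0,0,0,0,0,0.03],[0,0,0,0,0,0.06],[0,0,0,0,0,0.09],[0,0,0,0,0,0.11],[0,0,0,0,0,0.12],[0,0,0,0,0,0.12],[0,0,0,0,0,0.12],[0,0,0,0,0,0.12]]' |tail -2; python3 r.py
python3 -m jog '[[0,0,0,0,0,0.03],[0,0,0,0,0,0.06],[0,0,0,0,0,0.09],[0,0,0,0,0,0.11],[0,0,0,0,0,0.12],[0,0,0,0,0,0.12],[0,0,0,0,0,0.12],[0,0,0,0,0,0.12]]' |tail -2; python3 r.py
```

```text
finger_gap: 10.0
finger_force: 25.1
yaw 1.218 Mz [0.049 0.067 0.032 0.075] J7 [-0.044 -0.04  -0.04  -0.04 ] F [-3.3 -1.5  7.5] M [-0.325  0.748  0.056] p [512.7 -59.7 100.1] q7 -0.382 gap 10.05 t 5.7667
finger_gap: 10.0
finger_force: 25.2
yaw 1.3381 Mz [ 0.022  0.012  0.013 -0.019] J7 [-0.043 -0.04  -0.04  -0.04 ] F [-3.3 -1.5  8.2] M [-0.377  0.785  0.007] p [512.7 -59.7 100.1] q7 -0.474 gap 10.12 t 6.5833
```

```bash

python3 -m jog '[[0,0,0,0,0,0.03],[0,0,0,0,0,0.06],[0,0,0,0,0,0.09],[0,0,0,0,0,0.11],[0,0,0,0,0,0.12],[0,0,0,0,0,0.12],[0,0,0,0,0,0.12],[0,0,0,0,0,0.12]]' |tail -1; python3 r.py
python3 -m jog '[[0,0,0,0,0,0.03],[0,0,0,0,0,0.06],[0,0,0,0,0,0.09],[0,0,0,0,0,0.11],[0,0,0,0,0,0.12],[0,0,0,0,0,0.12],[0,0,0,0,0,0.12],[0,0,0,0,0,0.12]]' |tail -1; python3 r.py
```

```text
finger_force: 25.5
yaw 1.4579 Mz [0.107 0.101 0.088 0.074] J7 [-0.126 -0.123 -0.123 -0.123] F [-3.8 -1.4  8.6] M [-0.328  0.792  0.092] p [512.6 -59.7 100.1] q7 -0.565 gap 9.77 t 7.4
finger_force: 26.0
yaw 1.5776 Mz [0.213 0.252 0.183 0.202] J7 [-0.237 -0.234 -0.233 -0.233] F [-4.3 -1.3  8.1] M [-0.354  0.825  0.213] p [512.6 -59.6 100.1] q7 -0.656 gap 10.21 t 8.2167
```

```bash

python3 -m jog '[[0,0,0,0,0,0.03],[0,0,0,0,0,0.06],[0,0,0,0,0,0.08],[0,0,0,0,0,0.1],[0,0,0,0,0,0.1],[0,0,0,0,0,0.1],[0,0,0,0,0,0.1],[0,0,0,0,0,0.1]]' |tail -1; python3 r.py
```

```text
finger_force: 26.6
yaw 1.6774 Mz [0.3   0.338 0.369 0.312] J7 [-0.326 -0.325 -0.325 -0.325] F [-3.7 -1.5  8.1] M [-0.315  0.838  0.33 ] p [512.7 -59.6 100.1] q7 -0.732 gap 10.03 t 9.0333
```

```bash

for i in 1 2; do python3 -m jog '[[0,0,0,0,0,-0.08],[0,0,0,0,0,-0.18],[0,0,0,0,0,-0.28],[0,0,0,0,0,-0.38],[0,0,0,0,0,-0.48],[0,0,0,0,0,-0.58],[0,0,0,0,0,-0.68],[0,0,0,0,0,-0.75]]' |tail -1; done; python3 r.py
for i in 1 2; do python3 -m jog '[[0,0,0,0,0,-0.08],[0,0,0,0,0,-0.18],[0,0,0,0,0,-0.28],[0,0,0,0,0,-0.38],[0,0,0,0,0,-0.48],[0,0,0,0,0,-0.58],[0,0,0,0,0,-0.68],[0,0,0,0,0,-0.75]]' |tail -1; done; python3 r.py
```

```text
finger_force: 25.0
finger_force: 24.9
yaw 0.1776 Mz [-0.07  -0.054 -0.02  -0.022] J7 [-0.815 -0.535  1.208  0.46 ] F [-1.9 -1.5  6.5] M [-0.297  0.505 -0.042] p [513.  -59.7 100.1] q7 0.427 gap 10.27 t 10.5167
finger_force: 24.9
finger_force: 25.0
yaw -1.3227 Mz [-0.067 -0.048  0.004 -0.036] J7 [-0.829 -0.544  1.235  0.471] F [-2.  -0.2  7.1] M [ 0.044  0.441 -0.037] p [513.2 -59.3 100.1] q7 1.619 gap 10.38 t 12.0
```

```bash

python3 -m jog '[[0,0,0,0,0,-0.07],[0,0,0,0,0,-0.15],[0,0,0,0,0,-0.23],[0,0,0,0,0,-0.29],[0,0,0,0,0,-0.33],[0,0,0,0,0,-0.36],[0,0,0,0,0,-0.38],[0,0,0,0,0,-0.38]]' |tail -1
python3 -m jog '[[0,0,0,0,0,-0.02],[0,0,0,0,0,-0.04],[0,0,0,0,0,-0.06],[0,0,0,0,0,-0.08],[0,0,0,0,0,-0.09],[0,0,0,0,0,-0.09],[0,0,0,0,0,-0.09],[0,0,0,0,0,-0.09]]' |tail -1; python3 r.py
```

```text
finger_force: 25.0
finger_force: 25.0
yaw -1.7921 Mz [-0.021 -0.017 -0.084 -0.068] J7 [0.044 0.041 0.04  0.04 ] F [-2.5  0.2  6.9] M [ 0.054  0.542 -0.047] p [513.1 -59.1 100.1] q7 1.997 gap 10.05 t 13.4833
```

```bash

python3 -m jog '[[0,0,0,0,0,0],[0,0,0,0,0,0],[0,0,0,0,0,0],[0,0,0,0,0,0],[0,0,0,0,0,0],[0,0,0,0,0,0],[0,0,0,0,0,0],[0,0,0,0,0,0]]' 45 |tail -2
python3 -m jog '[[0,0,-3,0,0,0],[0,0,-10,0,0,0],[0,0,-20,0,0,0],[0,0,-32,0,0,0],[0,0,-45,0,0,0],[0,0,-58,0,0,0],[0,0,-69,0,0,0],[0,0,-69,0,0,0]]' |tail -1; python3 r.py; python3 - <<'E'
from h import *
d=env.get_image("wrist");g=d["img"][160:300,260:400]
cv2.imwrite("pics/w2c.png",cv2.resize(g[:,:,::-1],None,fx=4,fy=4,interpolation=cv2.INTER_CUBIC))
E
```

```text
finger_gap: 44.7
finger_force: 0.0
finger_force: 0.0
yaw -1.7919 Mz [-0.017 -0.042 -0.047  0.026] J7 [0.317 0.204 0.082 0.028] F [-0.   0.3  0.1] M [-0.001  0.009 -0.02 ] p [512.7 -59.5 168.5] q7 2.082 gap 45.33 t 14.9667
```

View pics/w2c.png

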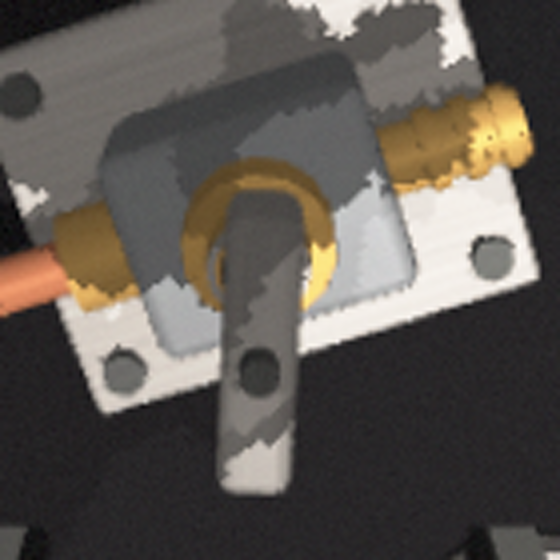

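The bar runs from about (266,225) to (254,490) in the crop, with the spindle at (260,372). I'll check its angle against the tool's.

```bash
python3 - <<'E'
from h import *
d=env.get_image("wrist");im=d["img"]
g=lambda u,v:(260+u/4,160+v/4)
o=env.observe();q=o["orientation"];tx=2*np.arctan2(q[1],q[0])
# left edge / right edge of top face, crop coords
for A,B in(((228,230),(218,480)),((303,235),(292,485)),((266,225),(254,490))):
    a,b=wplane(d,g(*A),128),wplane(d,g(*B),128);e=a-b;print(a,b,np.angle(np.exp(1j*(np.arctan2(e[1],e[0])-tx))))
E
```

```text
[502.00643344 -78.4634881 ] [529.53208769 -48.70889575] -0.04490437750399654
[494.1308248  -70.80418733] [521.29978055 -40.59821014] -0.0309140693779024
[497.28181808 -75.46184056] [526.37893701 -43.7631372 ] -0.04103154567182952
```

```bash
python3 -c "
from station import env
print(env.close_job())"
```

```text
the job is handed in; nothing more can be done
None
```

I screwed the valve down snug (peak about 0.33 N m, under the 0.53 forced limit), backed it off half a turn to within about 0.03 rad, and released it. The arm stayed clear of the round-knob valve, bottle, cups and carton, and the job is handed in; no verdict came back.

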